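# Check the angle gauge on the rocking stud

## Task

Pick up the pendulum angle gauge by its black handle and stand it level on the crown of the block's rounded steel stud, foot crosswise over the middle of the stud so that the dial looks along the stud, and let it rest there for a moment. Then rock it on the stud until its swinging pointer settles on the red mark, and finish holding it there: still gripped, the foot still bearing on the stud and the pointer at rest on the mark. Leave the bottles, vials and other things alone.

Things in the scene. Friction and masses are not known exactly. Their poses are not given: they have to be found in the camera images.
- gauge: pendulum angle gauge, loose, about 0.33 kg, 153 mm high: flat dark steel foot 36 x 110 x 12 mm (x, y, z), above it an upright grey round dial housing (94 mm across, 16 mm thick, its top 109 mm above the underside of the foot) with a white face toward -x, and on top of that a black square handle. Origin: centre of the underside of the foot. Axes: x from the dial face to the back, y along the foot (to the left as one looks at the face), z up. The dial's centre lies at z = 62 mm
- handle (a point): centre of the gauge's black handle, a block 22 mm (x) by 26 mm (y) by 46 mm high, spanning 107 to 153 mm above the underside of the foot (this point at 130 mm); axes as the gauge. Pinch it here from above, best across y
- foot (a point): centre of the underside of the gauge's foot; axes as the gauge
- mark (a point): point on the red mark (5 mm wide, 9 mm long) at the dial's rim, 40 mm from the dial's centre
- pointer_tip (a point): tip of the black pointer, 40 mm from the dial's centre, on the same circle as the mark
- mark_ring (a joint): angle of the red mark on the dial, rad: 0 at the top of the dial, positive clockwise as one looks at the face (toward gauge -y). Lies between 0.16 and 0.30; fixed during the run, cannot be touched
- pointer (a joint): angle of the pointer on the dial, same zero and sense as the mark. The pointer is a freely swinging pendulum with a brass counterweight below its pivot: it always comes to point straight up (swings about 1 to 2 s before it settles), so tilting the gauge anticlockwise as one looks at the face (its left, +y, end down) by an angle makes it read plus that angle
- stud_block: fixed blue block 70 x 124 mm, 20 mm high, with a rounded steel stud across it (half-round bar of radius 16 mm, 60 mm long, along the block's x, its crown 50 mm above the worktop) and two black rubber rests of uneven height near the ends (tops 26 mm high at y = +52 mm, 29 mm at y = -52 mm; neither is reached at tilts below 0.38 rad either way). Origin: centre of its underside; x along the stud, y along the length of the block, z up
- stud_axis (a point): middle of the stud's axis, 34 mm above the block's underside and 16 mm below the crown; axes as the block
- pipette_bulb: red rubber ball 62 mm across, 57 mm high, bystander; origin at the centre of its underside (as it stands)
- vial_a: sample vial with white cap, 23 mm across, 48 mm high, bystander; origin at the centre of its underside (as it stands)
- vial_c: sample vial with blue cap, 23 mm across, 48 mm high, bystander; origin at the centre of its underside (as it stands)
- stopper: brown-red rubber stopper, 32 mm across, 27 mm high, bystander; origin at the centre of its underside (as it stands)
- bottle_amber: amber bottle with black cap, 58 mm across, 122 mm high, bystander; origin at the centre of its underside (as it stands)
- bottle_hdpe: white bottle, 48 mm across, 100 mm high, bystander; origin at the centre of its underside (as it stands)
- wash_bottle: white wash bottle with red cap and bent spout, 63x98x195 mm, bystander; origin at the centre of its underside (as it stands)
There are look-alikes about, which are no part of the job. Of the things that look like the gauge, the larger one is meant.

How it is judged:
On the way, in this order (a step that is already met when the one before it is completed fails the run):
1. the gauge stands level on the crown of the stud, crosswise (contact force between gauge and stud_block above 0.3 N and z of stud_axis in the frame of foot between -0.0195 and -0.0135 m and y of stud_axis in the frame of foot between -0.025 and 0.025 m and x of stud_axis in the frame of foot between -0.025 and 0.025 m and angle between the x axis of gauge and the x axis of stud_block, either way round below 0.17 rad and angle between gauge's own z axis and vertical below 0.08 rad), for 0.3 s.
2. rocked on the stud until the pointer has settled on the red mark (contact force between gauge and stud_block above 0.3 N and z of stud_axis in the frame of foot between -0.0195 and -0.0135 m and y of stud_axis in the frame of foot between -0.025 and 0.025 m and x of stud_axis in the frame of foot between -0.025 and 0.025 m and angle between the x axis of gauge and the x axis of stud_block, either way round below 0.17 rad and distance between pointer_tip and mark below 0.0025 m and velocity of joint pointer between -0.3 and 0.3 rad/s and contact force between the fingers and gauge above 1 N), for 0.3 s.
At the end, for the whole second after the job is handed in: Gauge gripped (over 1 N); its foot bears on the stud (over 0.3 N, underside within about 3 mm of the crown, stud within 25 mm of the foot's middle, square within 0.17 rad); pointer tip within 2.5 mm of the red mark's centre, moving under 0.3 rad/s (all of step 2); the arm keeps its last pose, push and grip.
It fails at once if a bystander is moved by more than 25 mm or tipped (distance of any of pipette_bulb, vial_a, vial_c, stopper, bottle_amber, bottle_hdpe, wash_bottle from where it was at the start of the episode above 0.025 m or angle between any of pipette_bulb, vial_a, vial_c, stopper, bottle_amber, bottle_hdpe, wash_bottle's own z axis and vertical above 0.4 rad).
It fails at once if the gauge is toppled (angle between gauge's own z axis and vertical above 1 rad).
It also fails if it takes over 48 s, if anything falls off the work surface, if the arm or the gripper's body presses on something with over 40 N, if the wrist force passes 120 N, or if a joint passes its speed limit or range.

## Robot

A 7-joint arm with a two-finger parallel gripper is mounted at the origin on a cart in front of the work surface, level with it; the furniture and walls round the work are solid. World frame = base frame: x ahead of the robot, y to its left, z up, the work surface at z = 0. Lengths are in m, angles in rad, forces in N, time in s.
With the tool pointing down it reaches from about 0.4 to 0.85 m from the base axis. Payload 10.4 kg.
Tool frame: the origin (TCP) lies midway between the tips of the shut fingers; the grasp point (between the pads) lies 19 mm behind it; z points along the fingers, y is the line along which they close (so a half turn about z gives the same grasp; the last joint's range is limited). The gripper opens to 87 mm and grips with 3 to 60 N. Pads are 19 mm wide; open, the fingers measure 117 mm over their backs; the gripper's body (75 mm by 190 mm) begins 51 mm behind the grasp point.
Start: joints at [-1.135, 0.332, -0.065, 1.46, 0.022, 1.35, -0.088], TCP at [0.277, 0.56, 0.223] pointing down, gripper open.
Joint ranges: [-2.6, 2.6], [-0.5, 2.12], [-1.47, 1.34], [0.16, 2.42], [-1.27, 4.41], [0.06, 2.06], [-2.6, 2.6]. Speed limits (rad/s): [2.22, 2.22, 2.79, 2.79, 3.14, 3.14, 3.14].

## Interface

Orientations are given as a unit quaternion [x, y, z, w].
In Python, from bench import sensors, eyes, order gives the robot as it stands.
- The arm moves only by the tool arm_command, never from a script. Its argument "steps" is a list of rows, each an object with "rot": the turn, a rotation vector about the world's x, y, z in degrees, a list of three; "slide": the shift along the world's x, y, z in m, a list of three; "grip": the opening, from 0 (shut) to 1 (fully open). A call has exactly 8 rows; each row shifts and turns the commanded pose from where the row before left it; what a row does not reach is not made up. A row lasts 1/8 s, in which the tool goes at most 62.5 mm and 10.7 degrees, less where a joint would pass 70% of its speed; a pose out of reach is approached as far as the arm can. A call with a gripper value outside its range is refused whole. The fingers move at their own pace and stop on an object; "newtons" is the grip in N (left out, the last holds). Time passes only in rows, so rows that do not move let the fingers close, or fill a call up. It gives the time, the measured TCP pose, the force, the opening and the grip force at its end, in the units of the state.
- sensors.read_state(): the state, without advancing time (a new reading comes with each control period).
- eyes.camera(name): name is "scene" or "top" or "wrist"; returns a dict with "pixels" (420x560x3 uint8, red, green, blue), "intrinsics" (3x3 intrinsics, pixels), "k1" (the pictures are not rectified: a ray, as slopes to the right and down, at radius r is drawn at 1 + k1 r^2 times it, then the intrinsics apply), "pose" (4x4, takes a point from camera to world coordinates). Camera axes: x right, y down, z forward; pixel columns grow to the right and rows downward; lengths in m; the calibration is good to about 2 mm. A picture is of the moment at which its call begins. There is no depth.
- order.close_job(): hands the job in; it is judged then, once.
Trained networks look in a picture, given as the dict that the camera call returned (one of the last four; its "shot" number tells which), for a name from the list of things; names that differ only in an ending like _2 or _b are one class to them, and where a whole thing is asked for, a point or a joint stands for the part that bears it (a point fixed in the world has none). Each returns a list of dicts, best first, with "conf" (0 to 1); they miss things now and then, are a little off and sometimes report something else, mostly with a low value. They report only what shows in the picture. A call takes as long as a camera call. They do not tell look-alikes from the thing itself.
- eyes.look_for(name, picture): "bbox" ([left, top, right, bottom] in pixels, round what is visible of it).
The state is a dict: "time": time; "joint_positions": joint angles; "joint_vel": joint speeds; "joint_torque": joint torques, N m; "ee_pos": TCP position; "eef_rot": TCP orientation; "ft_force": force on the tool from outside, world axes, zero at the start; "torque": the same for the moment, N m; "width": finger opening in m; "grip_force": force on a finger pad.
Only numpy, scipy, OpenCV 4.12 (cv2) and the standard library are available. Lean on these libraries where they do the work, as an engineer would, in place of code of your own. Each camera call takes 0.05 s, during which the arm holds its last target. There are 200 camera calls.

## Working session

There is one attempt and no reset: what is moved stays moved. The work goes in short steps, Python scripts to look and compute and a tool call to move; the robot and the scene stay as the last step left them, time stands still between calls to the robot, and variables do not carry over. Pictures are saved under pics/ and viewed, at most 10 in all, crops included, and the job is handed in when it is done.

Besides the shell and the picture viewer there is one more tool, called after ">>>" as name(argument=value, ...), one argument or row to a line, values as JSON. arm_command: Moves the arm, as the interface text tells. Its arguments: {"type":"object","properties":{"steps":{"type":"array","items":{"type":"object","properties":{"rot":{"type":"array","items":{"type":"number"}},"slide":{"type":"array","items":{"type":"number"}},"grip":{"type":"number"}}}},"newtons":{"type":"number"}},"required":["steps"]}

```bash
mkdir -p pics; cat > h.py <<'E'
import numpy as np, cv2
from bench import sensors, eyes, order
def ray(p,uv):
    K=p["intrinsics"];k=p["k1"];T=np.array(p["pose"])
    K=np.array(K);d=np.array([(uv[0]-K[0,2])/K[0,0],(uv[1]-K[1,2])/K[1,1]]);s=d.copy()
    for _ in range(30): s=d/(1+k*(s@s))
    return T[:3,3],T[:3,:3]@np.r_[s,1]
def onz(p,uv,z):
    o,d=ray(p,uv);return o+d*(z-o[2])/d[2]
def proj(p,X):
    T=np.array(p["pose"]);K=np.array(p["intrinsics"]);c=T[:3,:3].T@(np.array(X)-T[:3,3]);s=c[:2]/c[2]
    s=s*(1+p["k1"]*(s@s));return np.array([K[0,0]*s[0]+K[0,2],K[1,1]*s[1]+K[1,2]])
def save(p,n,crop=None,f=1):
    im=cv2.cvtColor(np.array(p["pixels"]),cv2.COLOR_RGB2BGR)
    if crop: im=im[crop[1]:crop[3],crop[0]:crop[2]]
    cv2.imwrite("pics/"+n,cv2.resize(im,None,fx=f,fy=f,interpolation=cv2.INTER_CUBIC))
E
python3 - <<'E'
from h import *
s=sensors.read_state();print(s["time"],s["ee_pos"],s["eef_rot"],s["width"])
for c in("top","scene"):
    p=eyes.camera(c);save(p,c+"0.png",None,1.4);print(c,np.round(p["pose"],3).tolist(),np.round(p["intrinsics"],1).tolist(),p["k1"])
    for n in("gauge","handle","stud_block","mark_ring","bottle_amber","wash_bottle"):
        print(n,[(np.round(r["bbox"]).tolist(),round(r["conf"],2)) for r in eyes.look_for(n,p)])
E
```

```text
0.0 [0.2766074  0.56000979 0.2217329 ] [ 2.27382820e-01  9.73805172e-01 -7.21166971e-04 -1.43649798e-04] 0.08677848238108886
top [[0.001, -0.992, 0.122, 0.32], [-1.0, -0.001, 0.003, -0.112], [-0.003, -0.122, -0.992, 1.399], [0.0, 0.0, 0.0, 1.0]] [[410.2, 0.0, 281.5], [0.0, 410.2, 207.3], [0.0, 0.0, 1.0]] -0.06744959790260187
gauge [([306.0, 215.0, 341.0, 234.0], 0.68), ([395.0, 223.0, 426.0, 240.0], 0.62)]
handle [([305.0, 211.0, 341.0, 236.0], 0.93), ([395.0, 223.0, 424.0, 237.0], 0.58)]
stud_block [([154.0, 212.0, 192.0, 233.0], 0.66)]
mark_ring [([309.0, 212.0, 340.0, 237.0], 0.65)]
bottle_amber [([375.0, 200.0, 398.0, 219.0], 0.56)]
wash_bottle [([388.0, 180.0, 413.0, 205.0], 0.74)]
scene [[-0.159, -0.844, 0.512, -0.194], [-0.987, 0.132, -0.088, 0.011], [0.006, -0.519, -0.855, 1.299], [0.0, 0.0, 0.0, 1.0]] [[487.0, 0.0, 276.9], [0.0, 487.0, 216.1], [0.0, 0.0, 1.0]] -0.15846210643476102
gauge [([410.0, 227.0, 433.0, 253.0], 0.98), ([308.0, 222.0, 345.0, 259.0], 0.23)]
handle [([307.0, 220.0, 347.0, 258.0], 0.91), ([411.0, 223.0, 435.0, 254.0], 0.56)]
stud_block []
mark_ring []
bottle_amber [([379.0, 203.0, 403.0, 237.0], 0.67)]
wash_bottle [([392.0, 164.0, 417.0, 222.0], 0.9)]
```

View pics/top0.png

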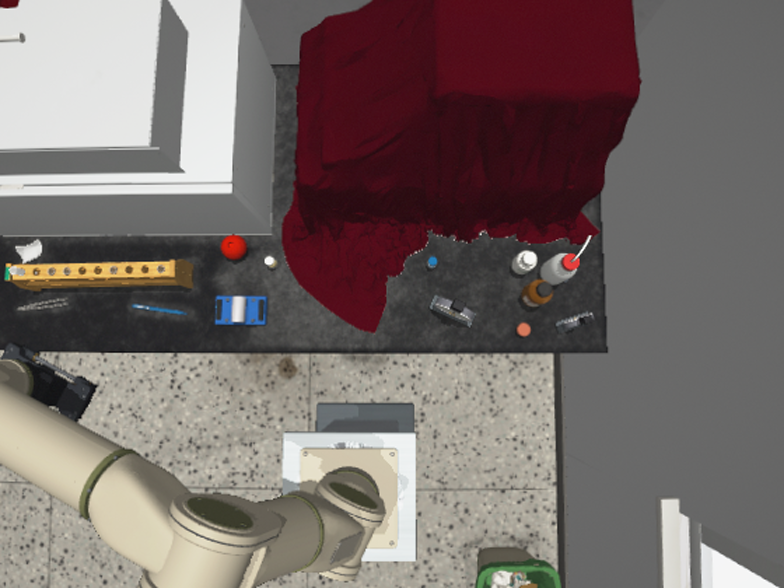

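View pics/scene0.png

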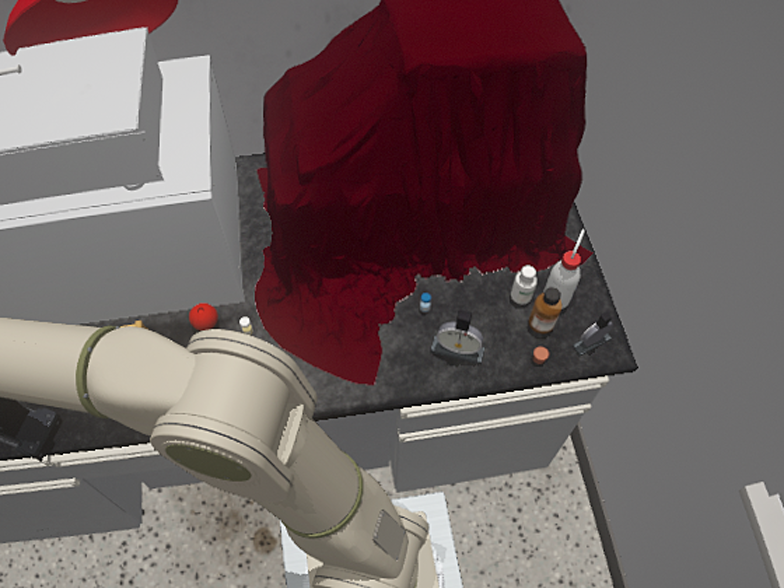

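The top view shows the large gauge near (323,221) in raw pixels, face toward the robot, and the small look-alike at (410,230). The blue stud block is at (172,222), with its stud along world x. The scene view confirms the gauge with its white face at (327,241) raw.

```bash
python3 - <<'E'
from h import *
p=eyes.camera("top");im=cv2.cvtColor(np.array(p["pixels"]),cv2.COLOR_RGB2BGR)
q=eyes.camera("scene");jm=cv2.cvtColor(np.array(q["pixels"]),cv2.COLOR_RGB2BGR)
z=lambda a,x,y:cv2.resize(a[y:y+36,x:x+48],(384,288),interpolation=cv2.INTER_CUBIC)
cv2.imwrite("pics/z1.png",np.vstack([np.hstack([z(im,299,203),z(im,148,203)]),np.hstack([z(jm,303,218),z(im,340,190)])]))
print("base",proj(p,[0,0,0]))
for uv in[(323,221)]:print(onz(p,uv,0),onz(p,uv,.15))
print(onz(p,(172,222),.03), "bulb",onz(p,(166,177),.03),"vialw",onz(p,(192,187),.048),"vialb",onz(p,(309,187),.048),"stopper",onz(p,(374,235),.027),"amber",onz(p,(387,208),.122))
E
```

```text
base [248.69365798 354.40032725]
[ 0.44514862 -0.25051592  0.        ] [ 0.43171547 -0.23566735  0.15      ]
[0.43841208 0.26012479 0.03      ] bulb [0.59253267 0.28619137 0.03      ] vialw [0.55467392 0.19158146 0.048     ] vialb [ 0.55475791 -0.20025863  0.048     ] stopper [ 0.39565511 -0.41867258  0.027     ] amber [ 0.47531557 -0.4408035   0.122     ]
```

View pics/z1.png

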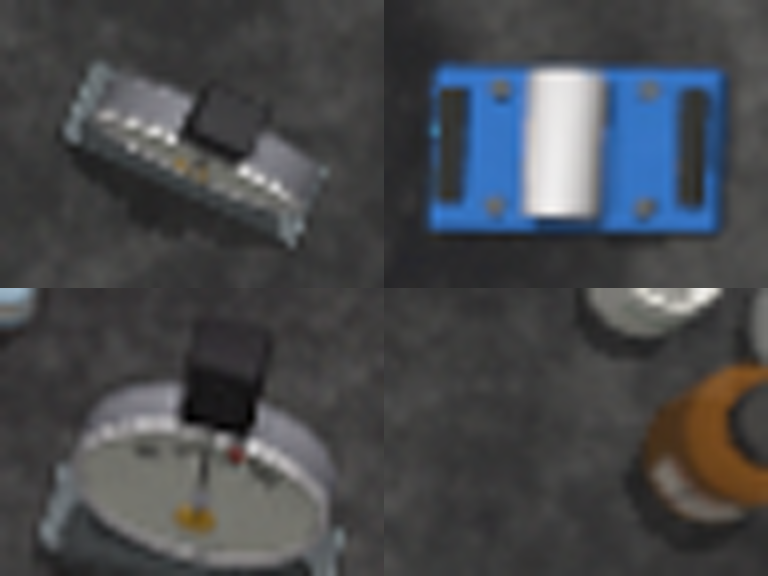

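The zoom shows the large gauge's foot corners and handle clearly, with the red mark slightly clockwise of the pointer. The block is almost square to the world.

```bash
python3 - <<'E'
from h import *
p=eyes.camera("top");q=eyes.camera("wrist")
f=lambda x,y,z,ox=299,oy=203:onz(p,(ox+x/8-.44,oy+y/8-.44),z)
c=[f(100,62,.012),f(70,135,.012),f(325,170,.012),f(297,243,.012)]
print(np.round(c,4));print("foot",np.mean(c,0),np.linalg.norm(c[0]-c[2]),np.linalg.norm(c[0]-c[1]))
y=c[0]-c[2]+c[1]-c[3];print("yaw",np.degrees(np.arctan2(-y[0],y[1])))
h=[f(205,82,.153),f(270,98,.153),f(245,155,.153),f(188,128,.153)];print(np.round(h,4),np.mean(h,0))
b=[f(x,y_,.02,148) for x,y_ in((437,68-0,),(727,70),(722,232),(430,230))] if 0 else [f(x-384,y_,.02,148) for x,y_ in((437,67),(727,69),(722,233),(430,231))]
print("block",np.round(b,4),np.mean(b,0))
s=sensors.read_state();from scipy.spatial.transform import Rotation as R
Rt=R.from_quat(s["eef_rot"]).as_matrix();T=np.array(q["pose"])
print("wrist cam in tool",Rt.T@(T[:3,3]-s["ee_pos"]),"\n",np.round(Rt.T@T[:3,:3],3),"\nworld",T[:3,3],T[:3,2],np.array(q["intrinsics"])[0],np.round(Rt,3))
E
```

```text
[[ 0.4806 -0.209   0.012 ]
 [ 0.4494 -0.1961  0.012 ]
 [ 0.4345 -0.3042  0.012 ]
 [ 0.4036 -0.2919  0.012 ]]
foot [ 0.44200583 -0.25030821  0.012     ] 0.10573582784088734 0.03378432301590953
yaw -25.68760875580521
[[ 0.4566 -0.2393  0.153 ]
 [ 0.4504 -0.2641  0.153 ]
 [ 0.4286 -0.2542  0.153 ]
 [ 0.4389 -0.2326  0.153 ]] [ 0.44363124 -0.24753333  0.153     ]
block [[0.477  0.3255 0.02  ]
 [0.4763 0.2009 0.02  ]
 [0.4066 0.2011 0.02  ]
 [0.407  0.3259 0.02  ]] [0.4417194  0.26332248 0.02      ]
wrist cam in tool [ 0.07420934  0.00021069 -0.1617603 ] 
 [[ 0.    -0.963 -0.269]
 [ 1.     0.     0.   ]
 [-0.    -0.269  0.963]] 
world [0.21034622 0.59343    0.38435413] [ 0.24164714 -0.11903803 -0.9630351 ] [320.72763826   0.         276.65377186] [[-0.897  0.443  0.   ]
 [ 0.443  0.897  0.   ]
 [ 0.     0.    -1.   ]]
```

>>> arm_command(
  steps=[
    {"slide":[0.03,-0.05,0],"grip":1},
    {"slide":[0.03,-0.05,0],"grip":1},
    {"slide":[0.03,-0.05,0],"grip":1},
    {"slide":[0.03,-0.05,0],"grip":1},
    {"slide":[0.002,-0.05,0],"grip":1},
    {"slide":[0.002,-0.05,0],"grip":1},
    {"slide":[0.002,-0.05,0],"grip":1},
    {"slide":[0.002,-0.05,0],"grip":1},
  ],
  newtons=25,
)

```text
schema error: expected keys rot, slide, grip
```

>>> arm_command(
  steps=[
    {"slide":[0.002,-0.05,0],"grip":1},
    {"slide":[0.002,-0.05,0],"grip":1},
    {"slide":[0.002,-0.05,0],"grip":1},
    {"slide":[0.002,-0.05,0],"grip":1},
    {"slide":[0.002,-0.05,0],"grip":1},
    {"slide":[0.001,-0.05,0],"grip":1},
    {"slide":[0,-0.05,-0.01],"grip":1},
    {"slide":[0,-0.046,-0.012],"grip":1},
  ],
)

```text
schema error: expected keys rot, slide, grip
```

```bash
python3 - <<'E'
from h import *
p=eyes.camera("wrist");save(p,"w1.png",None,1.4);s=sensors.read_state();print(s["time"],s["ee_pos"],s["eef_rot"])
for n in("gauge","handle","mark_ring","pointer"):
    print(n,[(np.round(r["bbox"]).tolist(),round(r["conf"],2)) for r in eyes.look_for(n,p)])
for X in([.4428,-.249,.153],[.4428,-.249,.107]):print(proj(p,X))
E
```

```text
0.95 [0.27680029 0.56038763 0.22255843] [ 2.27403241e-01  9.73800680e-01  2.42745208e-05 -5.45689846e-06]
gauge []
handle []
mark_ring []
pointer []
[-242.14797841  605.01298374]
[-194.17312387  559.46536696]
```

View pics/w1.png

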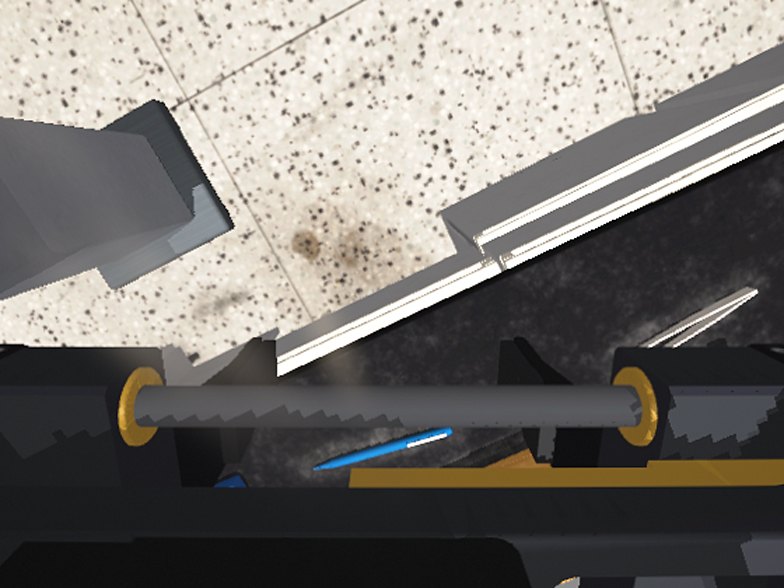

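The moves were refused because `rot` was missing. The picture shows the view from the start pose: rod and fingers across rows 340–480, clear view above. Resending with `rot`.

>>> arm_command(
  steps=[
    {"rot":[0,0,0],"slide":[0.03,-0.05,0],"grip":1},
    {"rot":[0,0,0],"slide":[0.03,-0.05,0],"grip":1},
    {"rot":[0,0,0],"slide":[0.03,-0.05,0],"grip":1},
    {"rot":[0,0,0],"slide":[0.03,-0.05,0],"grip":1},
    {"rot":[0,0,0],"slide":[0.002,-0.05,0],"grip":1},
    {"rot":[0,0,0],"slide":[0.002,-0.05,0],"grip":1},
    {"rot":[0,0,0],"slide":[0.002,-0.05,0],"grip":1},
    {"rot":[0,0,0],"slide":[0.002,-0.05,0],"grip":1},
  ],
  newtons=25,
)

```text
time: 2.15
ee_pos: [0.4047, 0.1588, 0.2228]
eef_rot: [0.227, 0.974, 0.0, 0.0]
ft_force: [0.5, -0.3, 0.2]
width: 0.0872
grip_force: 0.0
```

>>> arm_command(
  steps=[
    {"rot":[0,0,0],"slide":[0.002,-0.05,0],"grip":1},
    {"rot":[0,0,0],"slide":[0.002,-0.05,0],"grip":1},
    {"rot":[0,0,0],"slide":[0.002,-0.05,0],"grip":1},
    {"rot":[0,0,0],"slide":[0.002,-0.05,0],"grip":1},
    {"rot":[0,0,0],"slide":[0.002,-0.05,0],"grip":1},
    {"rot":[0,0,0],"slide":[0.001,-0.05,0],"grip":1},
    {"rot":[0,0,0],"slide":[0,-0.05,-0.01],"grip":1},
    {"rot":[0,0,0],"slide":[0,-0.046,-0.012],"grip":1},
  ],
)

```text
time: 3.15
ee_pos: [0.4158, -0.2374, 0.2008]
eef_rot: [0.227, 0.974, 0.0, 0.001]
ft_force: [1.3, 0.2, 0.1]
width: 0.0871
grip_force: 0.0
```

```bash
python3 - <<'E'
from h import *
p=eyes.camera("wrist");save(p,"w2.png",None,1.4);s=sensors.read_state();print(s["time"],s["ee_pos"],s["eef_rot"])
for n in("gauge","handle","mark_ring","pointer"):
    print(n,[(np.round(r["bbox"]).tolist(),round(r["conf"],2)) for r in eyes.look_for(n,p)])
for X in([.4428,-.249,.153],[.4428,-.249,.107]):print(proj(p,X))
E
```

```text
3.2 [ 0.41401987 -0.24274676  0.19965745] [ 2.29806992e-01  9.73235487e-01 -1.10779437e-03  4.54352031e-04]
gauge [([230.0, 194.0, 327.0, 275.0], 0.67)]
handle [([229.0, 196.0, 328.0, 276.0], 0.97), ([271.0, 212.0, 284.0, 221.0], 0.54)]
mark_ring []
pointer [([271.0, 213.0, 285.0, 222.0], 0.43)]
[278.46382239 269.49181975]
[278.11579463 245.1891677 ]
```

View pics/w2.png

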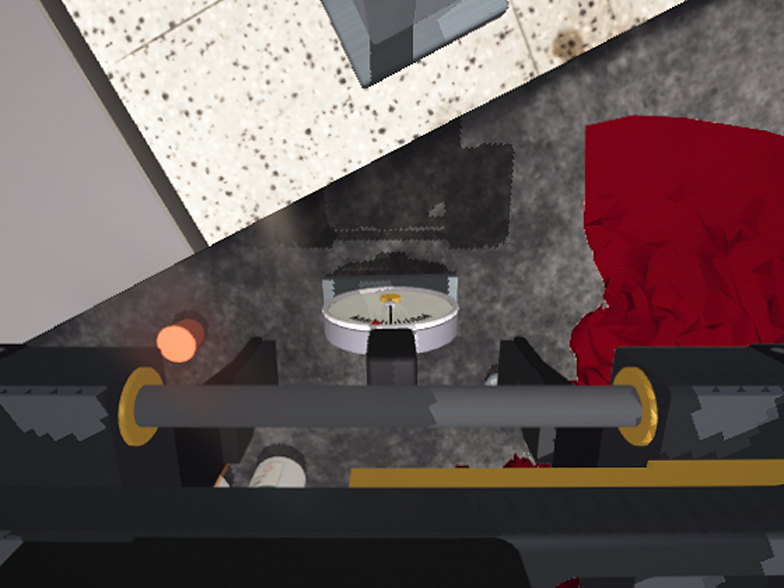

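The wrist view shows the gauge between the fingers: handle at column ~280 raw (predicted 278), red mark near (269,230), pointer at column ~279. I'll measure the mark by colour.

```bash
python3 - <<'E'
from h import *
from scipy.optimize import least_squares
p=eyes.camera("wrist");a=np.array(p["pixels"]).astype(int);save(p,"z2.png",(225,190,335,275),7)
s=sensors.read_state();print(s["ee_pos"])
sub=a[190:245,225:335]
m=(sub[...,0]>110)&(sub[...,0]-sub[...,1]>60)&(sub[...,0]-sub[...,2]>60)&(abs(sub[...,1]-sub[...,2])<40)
v,u=np.nonzero(m);print(len(u),u+225,v+190)
mu,mv=u.mean()+225,v.mean()+190
yaw=np.radians(-25.7);gx=np.array([np.cos(yaw),np.sin(yaw),0]);gy=np.array([-gx[1],gx[0],0])
O=np.array([.4428,-.249,0])
o,d=ray(p,(mu,mv));t=((O-.0085*gx-o)@gx)/(d@gx);X=o+t*d;print("mark",mu,mv,"gy",(X-O)@gy,"z",X[2])
for n,z in(("top of dial",.109),("hub",.062)): print(n,proj(p,O-.008*gx+[0,0,z]))
for t in(.16,.2,.25,.3):print(t,proj(p,O-.0085*gx+gy*(-.040*np.sin(t))+[0,0,.062+.04*np.cos(t)]))
for sy in(-1,1):print("dialside",proj(p,O-.008*gx+sy*.047*gy+[0,0,.062]),proj(p,O-.018*gx+sy*.055*gy+[0,0,.012]))
E
```

```text
[ 0.41617467 -0.23456784  0.20074369]
12 [263 264 265 266 267 268 263 264 265 266 267 268] [231 231 231 231 231 231 232 232 232 232 232 232]
mark 265.5 231.5 gy -0.008936800038284154 z 0.09246140426368116
top of dial [275.47621196 238.55798992]
hub [275.62241509 221.48179807]
0.16 [268.12206468 234.98141098]
0.2 [266.31091625 234.88410447]
0.25 [264.07690616 234.72734646]
0.3 [261.88330322 234.53225403]
dialside [227.8438031  221.94251295] [226.77770721 199.89714019]
dialside [323.43489376 221.01381701] [324.5412114  198.93168205]
```

View pics/z2.png

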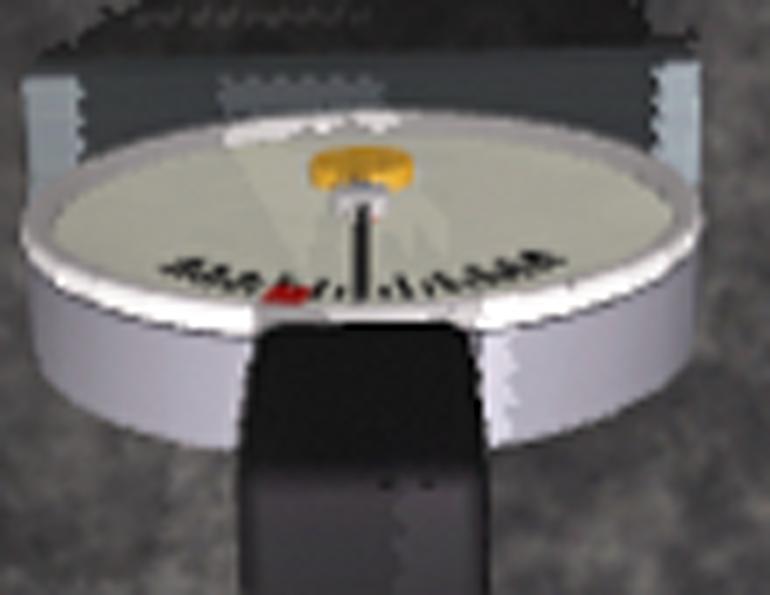

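Mark offset is about 9 mm from the upright pointer at 40 mm radius, so the mark angle ≈ 0.23 rad (within 0.16–0.30). Grasping.

>>> arm_command(
  steps=[
    {"rot":[0,0,0],"slide":[0.027,-0.012,0],"grip":1},
    {"rot":[0,0,0],"slide":[0,0,-0.03],"grip":1},
    {"rot":[0,0,0],"slide":[0,0,-0.03],"grip":1},
    {"rot":[0,0,0],"slide":[0,0,-0.025],"grip":1},
    {"rot":[0,0,0],"slide":[0,0,0],"grip":1},
    {"rot":[0,0,0],"slide":[0,0,0],"grip":0.2},
    {"rot":[0,0,0],"slide":[0,0,0],"grip":0.1},
    {"rot":[0,0,0],"slide":[0,0,0],"grip":0.1},
  ],
  newtons=40,
)

```text
time: 4.45
ee_pos: [0.4433, -0.2476, 0.1163]
eef_rot: [0.227, 0.974, 0.0, 0.001]
ft_force: [-0.9, 0.1, 2.1]
width: 0.0648
grip_force: 0.0
```

>>> arm_command(
  steps=[
    {"rot":[0,0,0],"slide":[0,0,0],"grip":0.1},
    {"rot":[0,0,0],"slide":[0,0,0],"grip":0.1},
    {"rot":[0,0,0],"slide":[0,0,0],"grip":0.1},
    {"rot":[0,0,0],"slide":[0,0,0],"grip":0.1},
    {"rot":[0,0,0],"slide":[0,0,0],"grip":0.1},
    {"rot":[0,0,0],"slide":[0,0,0],"grip":0.1},
    {"rot":[0,0,0],"slide":[0,0,0],"grip":0.1},
    {"rot":[0,0,0],"slide":[0,0,0],"grip":0.1},
  ],
)

```text
time: 5.45
ee_pos: [0.4427, -0.2477, 0.1155]
eef_rot: [0.227, 0.974, -0.0, -0.0]
ft_force: [-0.5, -0.3, -2.6]
width: 0.0255
grip_force: 40.0
```

>>> arm_command(
  steps=[
    {"rot":[0,0,0],"slide":[0,0,0.03],"grip":0.1},
    {"rot":[0,0,0],"slide":[0,0,0.04],"grip":0.1},
    {"rot":[0,0,0],"slide":[0,0,0.04],"grip":0.1},
    {"rot":[0,0,3],"slide":[0,0.03,0.01],"grip":0.1},
    {"rot":[0,0,3],"slide":[0,0.045,0],"grip":0.1},
    {"rot":[0,0,3],"slide":[0,0.05,0],"grip":0.1},
    {"rot":[0,0,3],"slide":[0,0.05,0],"grip":0.1},
    {"rot":[0,0,3],"slide":[0,0.05,0],"grip":0.1},
  ],
)

```text
time: 6.45
ee_pos: [0.4423, -0.0209, 0.2355]
eef_rot: [0.097, 0.995, 0.0, -0.0]
ft_force: [0.8, 0.3, -2.3]
width: 0.0259
grip_force: 40.0
```

>>> arm_command(
  steps=[
    {"rot":[0,0,3],"slide":[0,0.05,0],"grip":0.1},
    {"rot":[0,0,3],"slide":[0,0.05,0],"grip":0.1},
    {"rot":[0,0,3],"slide":[0,0.05,0],"grip":0.1},
    {"rot":[0,0,2],"slide":[0,0.05,0],"grip":0.1},
    {"rot":[0,0,0],"slide":[0,0.045,0],"grip":0.1},
    {"rot":[0,0,0],"slide":[-0.001,0.041,0],"grip":0.1},
    {"rot":[0,0,0],"slide":[0,0,-0.03],"grip":0.1},
    {"rot":[0,0,0],"slide":[0,0,0],"grip":0.1},
  ],
)

```text
time: 7.45
ee_pos: [0.4404, 0.2626, 0.2034]
eef_rot: [0.002, 1.0, -0.002, -0.002]
ft_force: [-0.3, -0.5, -2.5]
width: 0.0257
grip_force: 40.0
```

```bash
python3 - <<'E'
from h import *
from scipy.spatial.transform import Rotation as R
s=sensors.read_state();print(s["time"],s["ee_pos"],np.round(R.from_quat(s["eef_rot"]).as_matrix(),4),s["ft_force"],s["joint_positions"])
q=eyes.camera("wrist");b=eyes.camera("scene");save(b,"s2.png",(150,180,330,315),4);save(q,"w3.png",None,1.4)
E
```

```text
7.45 [0.44035866 0.26264657 0.20335328] [[-1.      0.0044 -0.0039]
 [ 0.0044  1.     -0.0033]
 [ 0.0039 -0.0033 -1.    ]] [-0.2741005  -0.47500371 -2.52123385] [-0.8634798   0.09503399  0.25241485  1.79017309 -0.02437822  1.26451316
  0.96168232]
```

View pics/w3.png

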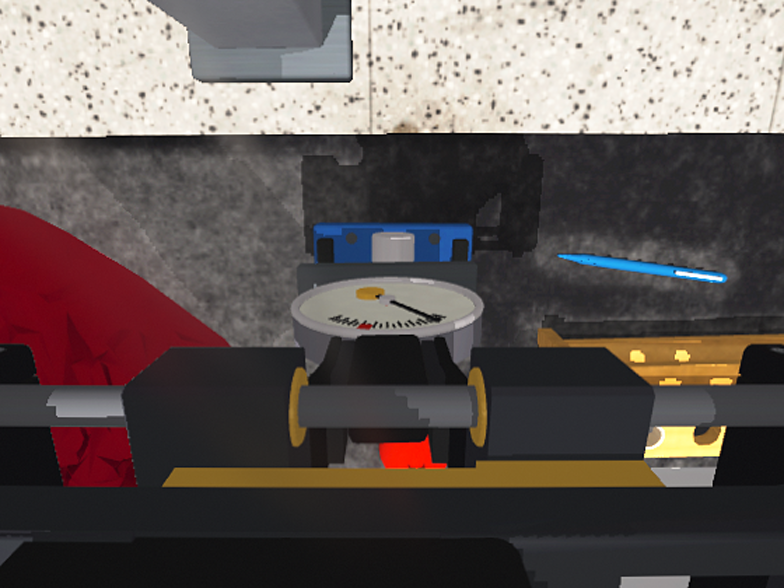

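Wrist view: the foot hangs crosswise above the stud (block centre at column ~280 raw, foot at ~278), with the pointer still swinging. Descending.

>>> arm_command(
  steps=[
    {"rot":[0,0,0],"slide":[0.001,0.002,-0.01],"grip":0.1},
    {"rot":[0,0,0],"slide":[0,0,-0.01],"grip":0.1},
    {"rot":[0,0,0],"slide":[0,0,-0.008],"grip":0.1},
    {"rot":[0,0,0],"slide":[0,0,-0.006],"grip":0.1},
    {"rot":[0,0,0],"slide":[0,0,-0.002],"grip":0.1},
    {"rot":[0,0,0],"slide":[0,0,-0.001],"grip":0.1},
    {"rot":[0,0,0],"slide":[0,0,0],"grip":0.1},
    {"rot":[0,0,0],"slide":[0,0,0],"grip":0.1},
  ],
)

```text
time: 8.55
ee_pos: [0.4429, 0.2655, 0.1688]
eef_rot: [0.002, 1.0, 0.0, 0.0]
ft_force: [0.3, -0.3, -2.7]
width: 0.0257
grip_force: 40.0
```

>>> arm_command(
  steps=[
    {"rot":[0,0,0],"slide":[0,0,-0.001],"grip":0.1},
    {"rot":[0,0,0],"slide":[0,0,-0.001],"grip":0.1},
    {"rot":[0,0,0],"slide":[0,0,0],"grip":0.1},
    {"rot":[0,0,0],"slide":[0,0,0],"grip":0.1},
    {"rot":[0,0,0],"slide":[0,0,0],"grip":0.1},
    {"rot":[0,0,0],"slide":[0,0,0],"grip":0.1},
    {"rot":[0,0,0],"slide":[0,0,0],"grip":0.1},
    {"rot":[0,0,0],"slide":[0,0,0],"grip":0.1},
  ],
)

```text
time: 9.55
ee_pos: [0.4428, 0.2654, 0.1666]
eef_rot: [0.003, 1.0, 0.0, -0.0]
ft_force: [1.0, -0.5, -2.3]
width: 0.0261
grip_force: 40.0
```

>>> arm_command(
  steps=[
    {"rot":[0,0,0],"slide":[0,0,-0.001],"grip":0.1},
    {"rot":[0,0,0],"slide":[0,0,0],"grip":0.1},
    {"rot":[0,0,0],"slide":[0,0,0],"grip":0.1},
    {"rot":[0,0,0],"slide":[0,0,-0.001],"grip":0.1},
    {"rot":[0,0,0],"slide":[0,0,0],"grip":0.1},
    {"rot":[0,0,0],"slide":[0,0,0],"grip":0.1},
    {"rot":[0,0,0],"slide":[0,0,0],"grip":0.1},
    {"rot":[0,0,0],"slide":[0,0,0],"grip":0.1},
  ],
)

```text
time: 10.55
ee_pos: [0.4431, 0.2655, 0.1652]
eef_rot: [0.003, 1.0, 0.0, 0.0]
ft_force: [-0.5, -0.5, 5.5]
width: 0.0257
grip_force: 40.1
```

Contact made with about 8 N net on the stud. I'll rest there for a second, then rock about the stud axis.

>>> arm_command(
  steps=[
    {"rot":[0,0,0],"slide":[0,0,0],"grip":0.1},
    {"rot":[0,0,0],"slide":[0,0,0],"grip":0.1},
    {"rot":[0,0,0],"slide":[0,0,0],"grip":0.1},
    {"rot":[0,0,0],"slide":[0,0,0],"grip":0.1},
    {"rot":[0,0,0],"slide":[0,0,0],"grip":0.1},
    {"rot":[0,0,0],"slide":[0,0,0],"grip":0.1},
    {"rot":[0,0,0],"slide":[0,0,0],"grip":0.1},
    {"rot":[0,0,0],"slide":[0,0,0],"grip":0.1},
  ],
)

```text
time: 11.55
ee_pos: [0.4431, 0.2655, 0.1652]
eef_rot: [0.003, 1.0, 0.0, 0.0]
ft_force: [-2.1, -0.0, 5.5]
width: 0.0259
grip_force: 40.1
```

>>> arm_command(
  steps=[
    {"rot":[-1.65,0,0],"slide":[0,0.0038,-0.0001],"grip":0.1},
    {"rot":[-1.65,0,0],"slide":[0,0.0038,-0.0001],"grip":0.1},
    {"rot":[-1.65,0,0],"slide":[0,0.0038,-0.0003],"grip":0.1},
    {"rot":[-1.65,0,0],"slide":[0,0.0038,-0.0004],"grip":0.1},
    {"rot":[-1.65,0,0],"slide":[0,0.0037,-0.0005],"grip":0.1},
    {"rot":[-1.65,0,0],"slide":[0,0.0037,-0.0006],"grip":0.1},
    {"rot":[-1.65,0,0],"slide":[0,0.0037,-0.0007],"grip":0.1},
    {"rot":[-1.65,0,0],"slide":[0,0.0037,-0.0008],"grip":0.1},
  ],
)

```text
time: 12.55
ee_pos: [0.4433, 0.2949, 0.1619]
eef_rot: [0.003, 0.993, -0.117, 0.001]
ft_force: [-1.1, -3.2, 8.8]
width: 0.0258
grip_force: 40.2
```

>>> arm_command(
  steps=[
    {"rot":[0,0,0],"slide":[0,0,0],"grip":0.1},
    {"rot":[0,0,0],"slide":[0,0,0],"grip":0.1},
    {"rot":[0,0,0],"slide":[0,0,0],"grip":0.1},
    {"rot":[0,0,0],"slide":[0,0,0],"grip":0.1},
    {"rot":[0,0,0],"slide":[0,0,0],"grip":0.1},
    {"rot":[0,0,0],"slide":[0,0,0],"grip":0.1},
    {"rot":[0,0,0],"slide":[0,0,0],"grip":0.1},
    {"rot":[0,0,0],"slide":[0,0,0],"grip":0.1},
  ],
)

```text
time: 13.55
ee_pos: [0.4432, 0.2959, 0.1617]
eef_rot: [0.002, 0.993, -0.115, 0.001]
ft_force: [0.9, -0.4, 6.9]
width: 0.0256
grip_force: 40.3
```

>>> arm_command(
  steps=[
    {"rot":[0,0,0],"slide":[0,0,0],"grip":0.1},
    {"rot":[0,0,0],"slide":[0,0,0],"grip":0.1},
    {"rot":[0,0,0],"slide":[0,0,0],"grip":0.1},
    {"rot":[0,0,0],"slide":[0,0,0],"grip":0.1},
    {"rot":[0,0,0],"slide":[0,0,0],"grip":0.1},
    {"rot":[0,0,0],"slide":[0,0,0],"grip":0.1},
    {"rot":[0,0,0],"slide":[0,0,0],"grip":0.1},
    {"rot":[0,0,0],"slide":[0,0,0],"grip":0.1},
  ],
)

```text
time: 14.55
ee_pos: [0.4432, 0.2959, 0.1617]
eef_rot: [0.002, 0.993, -0.115, 0.001]
ft_force: [-0.4, 0.1, 8.2]
width: 0.0258
grip_force: 40.3
```

```bash
python3 - <<'E'
from h import *
s=sensors.read_state();print(s["time"],s["ft_force"],s["eef_rot"])
q=eyes.camera("wrist");save(q,"w4.png",(200,150,355,265),5)
E
```

```text
14.55 [-0.42171634  0.07713893  8.19171427] [ 0.00235447  0.99333488 -0.11523544  0.00103607]
```

View pics/w4.png

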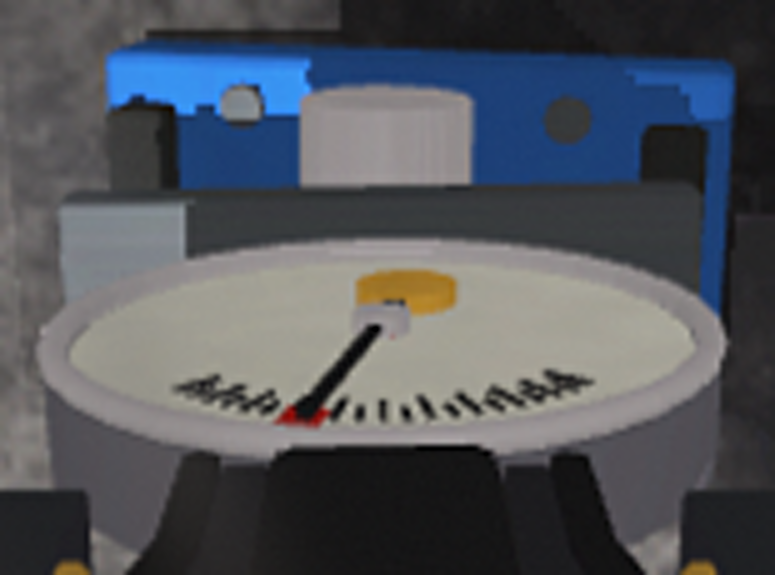

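The pointer tip (crop column ~307) lies on the red mark (277–328, centre ~302). That is about 0.5 mm off centre, and the foot bears centrally on the stud. Handing in.

```bash
python3 -c "
from bench import order
print(order.close_job())"
```

```text
the job is handed in; nothing more can be done
None
```

I stood the gauge level on the stud, rocked it to about 0.23 rad, and handed the job in with it still gripped (40 N), the foot pressing on the stud at about 8 N or more, and the pointer at rest about 0.5 mm from the red mark's centre; the hand-in returned no verdict.

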